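# Square a tone-wood test strip and show its label end to the reader

## Task

Put the tone-wood test strip lengthwise along the squaring board's short side fence, label face up, with its notched (label) end against the end fence, and push it square and flush into the fence corner so that it can be gripped true. Then take it by its plain end, lift it out and present it to the label reader: label face up and level, straight in line with the reader with the notched end leading towards the post and the middle of the label area above the ring mark on the reader's foot, about 17 cm above the bench. Finish while holding it still there, and leave everything else on the bench where it is.

Things in the scene. Friction and masses are not known exactly. Their poses are not given: they have to be found in the camera images.
- strip: loose wood test strip, 150 (its x) x 36 (y) x 14 mm, about 60 g, flat on the bench at any yaw, label face (z) up: the face with 74 mm of dark lacquer in the middle; both ends are bare pale wood. LABEL END = +x end: its +y corner has a square notch, 12 mm along x by 10 along y, through the thickness. Plain end = -x, no notch. Origin: centre of the underside
- label (a point): middle of the label area on the strip's upper face, 56 mm from the strip's centre towards the notched end (19 mm from the end face); axes as the strip's
- plain_end (a point): centre of the strip's plain end face (75 mm from the strip's centre on -x, half way up the thickness).
- board: fixed squaring board: base 230 (its x) x 170 (y) x 12 mm; two fences 20 mm wide, 18 mm high above the base. The end fence crosses the whole +x end; the side fence runs along the -y edge only for the 75 mm next to the end fence, so the other half of a strip in the corner is free on both sides. Origin: centre of the underside
- corner (a point): inner corner of the two fence faces, at the base's upper surface: 95 mm along +x, 65 mm along -y from the board's centre, 12 mm above the bench. Axes as the board's; the inside is towards -x, +y. A flush strip has its centre at x = -75, y = +18 mm from here
- reader: fixed label reader: aluminium foot 5 mm thick, 80 mm wide, with a dark ring mark 44 mm across, from 35 mm before the ring's centre to 180 mm behind it; a post 160 mm behind the ring carries a head 70 to 165 mm behind it and 235 to 325 mm up, looking down at it. Nothing stands above the ring. Origin: on the bench under the ring's centre; +x points to the post
- spot (a point): reading spot: straight above the ring's centre, 170 mm above the bench. Axes as the reader's.
- glue_can: round metal can, 60 mm wide, 75 mm high; origin under its centre
- offcut: plain pale wood offcut, 85 x 50 x 22 mm, no notch; origin under its centre
- chisel: slim tool with wooden handle, 190 mm long, lying along its own x; leave alone
- mallet: hammer with wooden handle, 260 mm long, lying along its own x; leave alone
- lacquer_jar: jar with dark cap, 56 mm wide, 80 mm high; origin under its centre
- spool: small turned wooden spool standing on end, 44 mm wide, 40 mm high; origin under its centre

How it is judged:
By the outcome, as a careful person would: the job done as asked, in the order asked, and still so for the second after the job is handed in, while the arm keeps its last pose, push and grip.
It also fails if it takes over 64 s, if anything falls off the work surface, if the arm or the gripper's body presses on something with over 40 N, if the wrist force passes 120 N, or if a joint passes its speed limit or range.

## Robot

A 7-joint arm with a two-finger parallel gripper is mounted at the origin on the work surface. World frame = base frame: x ahead of the robot, y to its left, z up, the work surface at z = 0. Lengths are in m, angles in rad, forces in N, time in s.
With the tool pointing down it reaches from about 0.4 to 0.85 m from the base axis. Payload 6.9 kg.
Tool frame: the origin (TCP) lies between the finger pads, 19 mm behind the fingertips; this is the grasp point; z points along the fingers, y is the line along which they close (so a half turn about z gives the same grasp; the last joint's range is limited). The gripper opens to 85 mm and grips with 20 to 120 N. Pads are 22 mm wide; open, the fingers measure 114 mm over their backs; the gripper's body (76 mm by 85 mm) begins 54 mm behind the grasp point. The pads swing forward as they close: fully open they stand 13 mm farther back than shut.
Start: joints at [1.393, 0.507, -0.238, 1.5, 0.126, 1.149, -0.155], TCP at [0.175, -0.6, 0.25] pointing down, gripper open.
Joint ranges: [-3.08, 3.08], [-0.24, 2.05], [-1.43, 1.35], [0, 2.5], [-1.52, 4.66], [0.17, 1.96], [-2.89, 2.89]. Speed limits (rad/s): [2.39, 2.39, 3.14, 3.14, 3.14, 3.14, 3.14].

## Interface

Orientations are given as a unit quaternion [w, x, y, z].
In Python, from station import ctrl, get_state, vision, ticket, models gives the robot as it stands. Calls block until the motion is done:
- ctrl.movep(position, orientation): joint-space move of the TCP to a pose.
- ctrl.movel(position, frame=None, max_speed=0.15): straight line of the TCP; frame=None keeps the orientation; max_speed is the mean speed in m/s.
- ctrl.set_joints(angles): joint-space move.
- ctrl.ungrasp() and ctrl.close_gripper(force=None): open the fingers fully, or close them until they stop; force is the grip in N (None keeps the last).
- ctrl.pause(seconds).
- ctrl.ik(position, orientation): joint angles nearest the present ones, or None.
- get_state(): the state.
- vision.grab_frame(name): name is "side" or "top" or "wrist"; returns (picture, depth): 420x560x3 uint8, blue, green, red; 420x560 float32, m along the optical axis (not along the pixel's ray), 0 where there is no reading.
- vision.camera_info(name): a dict with "mtx" (3x3 intrinsics, pixels), "R" (3x3) and "t" (3): a world point X has camera coordinates R X + t; the wrist camera has in their place "hand_eye" (4x4, takes a point from camera to tool coordinates, whose origin is the TCP and whose axes are the flange's). Camera axes: x right, y down, z forward; pixel columns grow to the right and rows downward; lengths in m; the calibration is good to about 2 mm. A picture is of the moment at which its call begins: read the wrist's pose just before it. camera_info takes no time and is no camera call.
A pose or a line that the arm cannot do raises ctrl.Unreachable and nothing moves.
- ticket.close_job(): hands the job in; it is judged then, once.
Trained networks look in the newest picture that a camera, given by its name, has taken for a name from the list of things; names that differ only in an ending like _2 or _b are one class to them, and where a whole thing is asked for, a point or a joint stands for the part that bears it (a point fixed in the world has none). Each returns a list of dicts, best first, with "p" (0 to 1); they miss things now and then, are a little off and sometimes report something else, mostly with a low value. They report only what shows in the picture. A call takes as long as a camera call.
- models.recognise(camera, target): "point" ([column, row] in pixels, amid what is visible of it).
- models.masks_of(camera, target): "mask" (420x560 bool, what is visible of it) and "point" ([column, row] in pixels, amid what is visible of it).
The state is a dict: "time": time; "qpos": joint angles; "qd": joint speeds; "tau": joint torques, N m; "tcp_pos": TCP position; "eef_rot": TCP orientation; "contact_force": force on the tool from outside, world axes, zero at the start; "wrist_torque": the same for the moment, N m; "width": finger opening in m; "gripper_force": force on a finger pad.
Only numpy, scipy, OpenCV 4.12 (cv2) and the standard library are available. Lean on these libraries where they do the work, as an engineer would, in place of code of your own. Each camera call takes 0.05 s, during which the arm holds its last target. There are 200 camera calls.

## Working session

There is one attempt and no reset: what is moved stays moved. The work goes in short steps, each a Python script; the robot and the scene stay as the last script left them, time stands still between calls to the robot, and variables do not carry over. Pictures are saved under pics/ and viewed, at most 10 in all, crops included, and the job is handed in when it is done.

```bash
ls; mkdir -p pics; python3 - <<'E'
from station import ctrl,get_state,vision,models
import cv2,numpy as np
for n in ("top","side"):
    im,d=vision.grab_frame(n); cv2.imwrite(f"pics/{n}0.png",im); np.savez(f"pics/{n}0.npz",im=im,d=d)
    c=vision.camera_info(n); print(n,c["mtx"],c["R"],c["t"])
    for t in ("strip","board","reader","offcut","corner","label"):
        print(t,[(np.round(r["point"]),round(r["p"],2)) for r in models.recognise(n,t)][:3])
print(vision.camera_info("wrist"));print(get_state())
E
```

```text
pics
station.py
top [[391.94855011   0.         279.44305304]
 [  0.         391.94855011 207.27304991]
 [  0.           0.           1.        ]] [[-0.02417982 -0.99939809 -0.02487572]
 [-0.99152373  0.02715184 -0.12705696]
 [ 0.1276559   0.02159266 -0.99158344]] [0.07331507 0.56438011 1.0790182 ]
strip [(array([289., 240.]), 0.8), (array([378., 143.]), 0.68), (array([135., 230.]), 0.62)]
board [(array([391., 231.]), 0.67), (array([194., 173.]), 0.31)]
reader []
offcut [(array([177., 246.]), 0.71)]
corner [(array([392., 228.]), 0.61), (array([218., 279.]), 0.61)]
label [(array([287., 239.]), 0.91)]
side [[396.85645866   0.         277.92900494]
 [  0.         396.85645866 205.84934793]
 [  0.           0.           1.        ]] [[-0.89898538 -0.43783843  0.01108109]
 [-0.31376326  0.62616527 -0.71377144]
 [ 0.30557797 -0.64514693 -0.70029104]] [0.50722598 0.23444787 0.95929111]
strip [(array([300., 242.]), 0.8)]
board [(array([335., 178.]), 0.86), (array([183., 286.]), 0.61)]
reader [(array([182., 285.]), 0.73)]
offcut []
corner [(array([333., 181.]), 0.57)]
label [(array([301., 241
[... 568 characters left out ...]
5,  0.50747522, -0.23758051,  1.50022118,  0.12572132,
        1.14888281, -0.15479779]), 'qd': array([ 1.48715848e-04, -2.26155317e-03,  5.37046928e-04, -3.40656483e-05,
        1.40908441e-04, -9.65173113e-05, -1.31942410e-03]), 'tau': array([-1.20985173e-04, -6.20185661e+01, -2.18397774e+00, -2.49924999e+01,
        1.39824708e-02,  2.24924683e-03, -1.44015581e-05]), 'tcp_pos': array([ 0.17498213, -0.59999053,  0.24998237]), 'eef_rot': array([-1.82319171e-06,  9.89948323e-01,  1.41429552e-01, -1.08877628e-05]), 'contact_force': array([-0.24092776, -0.31506869, -0.40313034]), 'wrist_torque': array([-0.01324836, -0.01996995, -0.00650525]), 'gripper_force': 0.0, 'width': 0.08521728556568353}
```

View pics/top0.png

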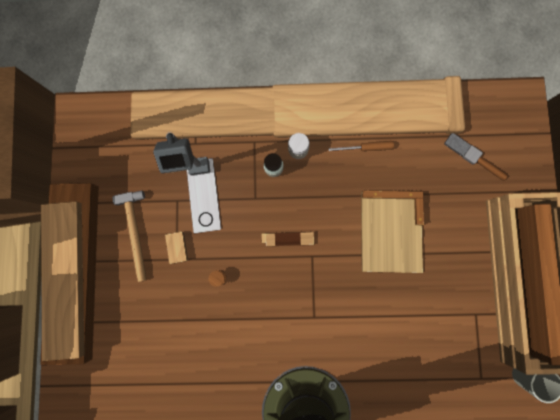

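View pics/side0.png

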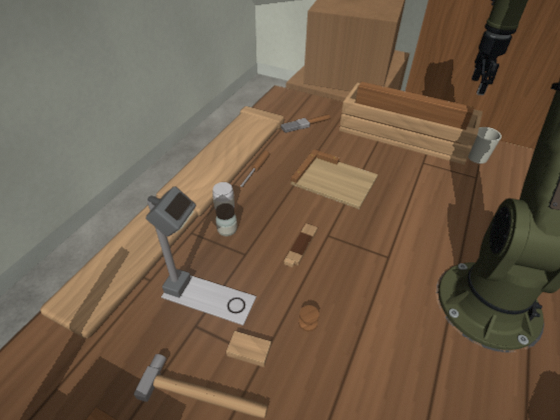

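```bash
cat > h.py <<'E'
import numpy as np,cv2
from scipy.spatial.transform import Rotation as Ro
from station import ctrl,get_state,vision,models,ticket
def rot(q): return Ro.from_quat([q[1],q[2],q[3],q[0]]).as_matrix()
def quat(yaw):
    "tool down, tool x at world yaw; z down"
    c,s=np.cos(yaw),np.sin(yaw)
    q=Ro.from_matrix(np.array([[c,s,0],[s,-c,0],[0,0,-1.]])).as_quat(); return [q[3],q[0],q[1],q[2]]
def cam(name):
    c=vision.camera_info(name)
    if name=="wrist":
        s=get_state();T=np.eye(4);T[:3,:3]=rot(s["eef_rot"]);T[:3,3]=s["tcp_pos"]
        M=T@c["hand_eye"];return c["mtx"],M[:3,:3],M[:3,3]
    return c["mtx"],c["R"].T,-c["R"].T@c["t"]
def world(C,uv,z):
    K,R,o=C;uv=np.atleast_2d(uv)
    d=(R@np.linalg.inv(K)@np.c_[uv,np.ones(len(uv))].T).T
    return o+d*((z-o[2])/d[:,2])[:,None]
def pix(C,X):
    K,R,o=C;p=(np.atleast_2d(X)-o)@R@K.T;return p[:,:2]/p[:,2:]
def snap(C,im,d,fn,):
    cv2.imwrite(fn,im)
E
python3 - <<'E'
from h import *
C=cam("top");z=np.load("pics/top0.npz")
for n,uv,h in [("strip",[289,239.5],.014),("stripL",[263,239],.014),("stripR",[314,239],.014),("ring",[206,219],.005),("post",[202,165],.005),("corner",[416.5,198],.012),("boardBL",[362,272],.012),("boardBR",[423,272],.012),("boardTL",[363,191],.03),("boardTR",[423,191],.03)]:
    print(n,world(C,uv,h).round(4))
c=cv2.resize(z["im"][222:257,250:330],None,fx=8,fy=8,interpolation=cv2.INTER_CUBIC);cv2.imwrite("pics/c.png",c)
E
```

```text
strip [[0.4749 0.034  0.014 ]]
stripL [[0.4783 0.1088 0.014 ]]
stripR [[ 0.4745 -0.0377  0.014 ]]
ring [[0.5414 0.2756 0.005 ]]
post [[0.7037 0.2875 0.005 ]]
corner [[ 0.5855 -0.3381  0.012 ]]
boardBL [[ 0.3778 -0.1704  0.012 ]]
boardBR [[ 0.3739 -0.3419  0.012 ]]
boardTL [[ 0.6074 -0.1816  0.03  ]]
boardTR [[ 0.6026 -0.3519  0.03  ]]
```

View pics/c.png

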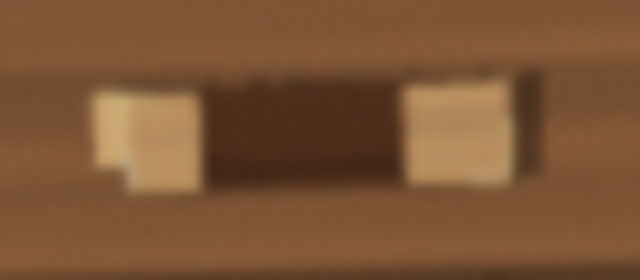

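```bash
python3 - <<'E'
from h import *
for p,y in [([.475,-.02,.02],1.57),([.475,-.02,.02],-1.57),([.455,-.32,.033],-.03),([.43,.27,.163],.07),([.43,.27,.163],3.21),([.455,-.32,.033],3.1)]:
    q=ctrl.ik(p,quat(y));print(p,y,None if q is None else np.round(q,2))
for n,p,y in [("board",[.46,-.27,.22],-.03),("strip",[.46,.03,.2],1.57),("reader",[.52,.27,.22],.07)]:
    ctrl.movep(p,quat(y));ctrl.pause(.3);C=cam("wrist");im,d=vision.grab_frame("wrist")
    m=[];
    for t in (n,):
        r=models.masks_of("wrist",t); m=[x["mask"] for x in r]; print(n,[(x["p"],x["point"]) for x in r])
    np.savez(f"pics/w_{n}.npz",im=im,d=d,K=C[0],R=C[1],o=C[2],m=np.array(m));s=get_state();print(s["time"],s["tcp_pos"])
    cv2.imwrite(f"pics/w_{n}.png",im)
a=[cv2.imread(f"pics/w_{n}.png") for n in ("board","strip","reader")]
cv2.imwrite("pics/mos.png",cv2.resize(np.vstack([np.hstack(a[:2]),np.hstack([a[2],a[2]*0])]),(800,600),interpolation=cv2.INTER_AREA))
E
```

```text
[0.475, -0.02, 0.02] 1.57 [ 0.29  0.65 -0.44  2.14  0.6   0.47 -0.62]
[0.475, -0.02, 0.02] -1.57 [-0.58  0.84  0.95  2.15 -1.09  0.75 -2.01]
[0.455, -0.32, 0.033] -0.03 [ 0.67  0.67 -0.16  1.93  0.18  0.56 -1.21]
[0.43, 0.27, 0.163] 0.07 [ 0.06  0.59 -1.04  1.92  0.62  0.99 -2.77]
[0.43, 0.27, 0.163] 3.21 [ 0.14  0.68 -1.23  1.92  0.73  1.08  0.24]
[0.455, -0.32, 0.033] 3.1 [ 1.05  0.78 -0.78  1.92  0.78  0.78  1.34]
board [(0.97, [268.4, 131.8])]
2.7083 [ 0.45987089 -0.27031331  0.21996943]
strip [(0.67, [292.6, 170.7])]
4.2583 [0.46008128 0.02964996 0.19997436]
reader [(0.7, [265.9, 97.0])]
6.1667 [0.52008699 0.26972288 0.22001728]
```

View pics/mos.png

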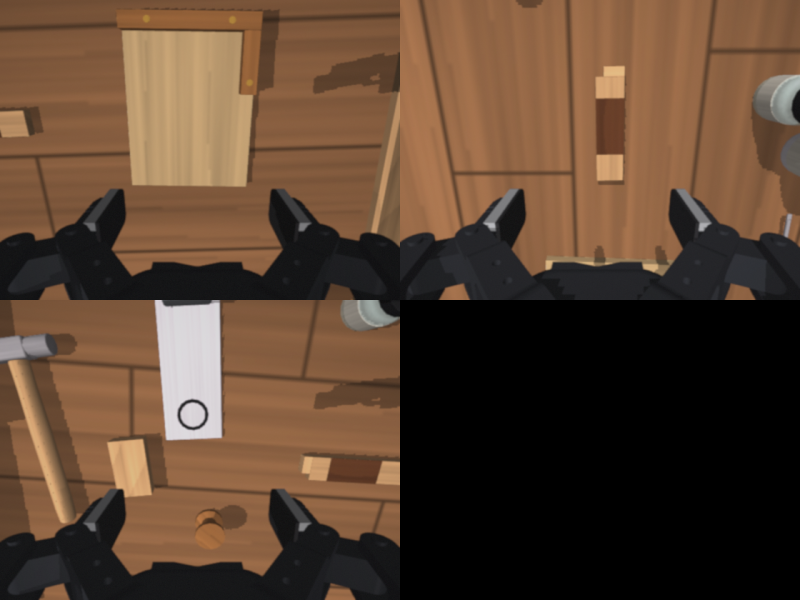

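```bash
cat > fit.py <<'E'
from h import *
from scipy.optimize import minimize
def seg(a,b,z,n=80):
    t=np.linspace(0,1,n)[:,None];p=np.array(a)*(1-t)+np.array(b)*t;return np.c_[p,np.full(n,z)]
def fit(im,C,segs,x0,span=(.008,.008,.04)):
    g=cv2.GaussianBlur(im,(0,0),1.0).astype(np.float32);
    gx=cv2.Sobel(g,cv2.CV_32F,1,0);gy=cv2.Sobel(g,cv2.CV_32F,0,1)
    def cost(x):
        c,s=np.cos(x[2]),np.sin(x[2]);R=np.array([[c,-s],[s,c]]);tot=0
        for S in segs:
            P=np.c_[S[:,:2]@R.T+x[:2],S[:,2]];uv=pix(C,P).astype(np.float32)
            d=uv[-1]-uv[0];n=np.array([-d[1],d[0]])/(np.linalg.norm(d)+1e-9)
            m=lambda G:cv2.remap(G,uv[:,:1],uv[:,1:],cv2.INTER_LINEAR)
            v=np.abs((m(gx)*n[0]+m(gy)*n[1]).reshape(len(uv),-1).mean(0)).sum()
            tot-=min(v,150.)*len(S) if False else v*np.linalg.norm(S[-1]-S[0])
        return tot
    rng=[np.linspace(-w,w,9) for w in span];best=min(((cost(np.array(x0)+[a,b,c]),a,b,c) for a in rng[0] for b in rng[1] for c in rng[2]))
    x=np.array(x0)+best[1:]
    r=minimize(cost,x,method="Nelder-Mead",options=dict(initial_simplex=x+np.array([[0,0,0],[.0015,0,0],[0,.0015,0],[0,0,.008]]),xatol=1e-5,fatol=1e-4))
    return r.x,r.fun
q=.012
BOARD=[seg((-.115,-.085),(-.115,.085),q),seg((-.115,.085),(.095,.085),q),seg((-.115,-.085),(.02,-.085),q),
 seg((.095,-.065),(.095,.085),.03),seg((.095,-.065),(.095,.085),q),seg((.115,-.085),(.115,.085),.03),seg((.02,-.065),(.095,-.065),.03),seg((.02,-.085),(.02,-.065),.03)]
def strip(z):
    return [seg((-.075,-.018),(-.075,.018),z),seg((-.075,-.018),(.075,-.018),z),seg((-.075,.018),(.063,.018),z),seg((.063,.008),(.063,.018),z),seg((.063,.008),(.075,.008),z),seg((.075,-.018),(.075,.008),z),seg((-.037,-.018),(-.037,.018),z),seg((.037,-.018),(.037,.018),z)]
FOOT=[seg((-.035,-.04),(-.035,.04),.005),seg((-.035,.04),(.11,.04),.005),seg((-.035,-.04),(.11,-.04),.005)]+[np.c_[r*np.cos(a),r*np.sin(a),a*0+.005] for r in (.022,) for k in range(12) for a in [np.linspace(k,k+1,8)*np.pi/6]]
def draw(im,C,segs,x):
    im=im.copy();c,s=np.cos(x[2]),np.sin(x[2]);R=np.array([[c,-s],[s,c]])
    for S in segs:
        uv=pix(C,np.c_[S[:,:2]@R.T+x[:2],S[:,2]]);cv2.polylines(im,[np.int32(uv*16)],False,(0,255,0),1,shift=4)
    return im
E
python3 - <<'E'
from fit import *
out=[]
for n,segs,x0 in [("board",BOARD,(.49,-.27,-.025)),("strip",strip(.014),(.476,.034,1.55)),("reader",FOOT,(.541,.276,.07))]:
    f=np.load(f"pics/w_{n}.npz");C=(f["K"],f["R"],f["o"])
    x,c=fit(f["im"],C,segs,x0,(.012,.012,.05));print(n,x.round(4),c)
    o=draw(f["im"],C,segs,x);u,v=pix(C,[[x[0],x[1],.01]])[0].astype(int)
    out.append(cv2.resize(o[:270,max(0,u-130):max(0,u-130)+266],(400,406)) )
    f2=np.load("pics/top0.npz");print("  top",fit(f2["im"],cam("top"),segs,x)[0].round(4))
m=np.hstack(out);cv2.imwrite("pics/fit.png",cv2.resize(m,(800,271)))
E
```

```text
board [ 0.4912 -0.2602 -0.0472] -370.2801087188721
  top [ 0.4899 -0.2591 -0.0309]
strip [0.4762 0.0395 1.5774] -111.46264420318602
  top [0.476  0.0393 1.579 ]
reader [0.5409 0.2782 0.1126] -421.5795226652137
  top [0.5417 0.2775 0.1112]
```

View pics/fit.png

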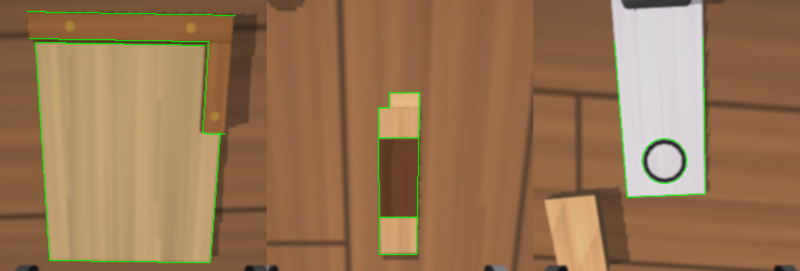

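```bash
cat >> fit.py <<'E'
B=np.array([.4912,-.2602,-.0472])
def bc(x,y,z,B=B):
    "point given relative to corner in board axes, z above bench"
    c,s=np.cos(B[2]),np.sin(B[2]);X=.095+x;Y=-.065+y
    return [B[0]+c*X-s*Y,B[1]+s*X+c*Y,z]
E
python3 - <<'E'
from fit import *
S=np.array([.4762,.0395,1.5774]);g=.055
p=[S[0]-g*np.cos(S[2]),S[1]-g*np.sin(S[2])]
ctrl.movep(p+[.10],quat(S[2]));ctrl.movel(p+[.021]);ctrl.close_gripper(40)
s=get_state();print(s["time"],s["width"],s["gripper_force"],s["tcp_pos"],s["contact_force"])
ctrl.movel(p+[.12],max_speed=.2)
q=bc(-.081-g,.024,.12);ctrl.movep(q,quat(B[2]))
ctrl.movel(bc(-.081-g,.024,.034),max_speed=.12);s=get_state();print(s["time"],s["width"],s["tcp_pos"],s["contact_force"])
ctrl.ungrasp();ctrl.movel(bc(-.081-g,.024,.13),max_speed=.25)
ctrl.movep(bc(-.09,.02,.17),quat(B[2]));ctrl.pause(.2);C=cam("wrist");im,d=vision.grab_frame("wrist")
np.savez("pics/w_pl.npz",im=im,d=d,K=C[0],R=C[1],o=C[2]);print(get_state()["time"])
b,_=fit(im,C,BOARD,B);c0=bc(-.081,.024,0);t,_=fit(im,C,strip(.026),[c0[0],c0[1],B[2]]);print(b.round(4),t.round(4))
o=draw(draw(im,C,BOARD,b),C,strip(.026),t);cv2.imwrite("pics/pl.png",o)
E
```

```text
8.8167 0.034923884792789114 39.736976623535156 [ 0.47685654 -0.01564061  0.02171573] [-0.69257437  0.03834536  6.66948675]
11.425 0.03450498627744029 [ 0.44869785 -0.29871755  0.03396995] [-0.99957678 -0.61241572 -0.28045271]
13.1083
[ 0.4905 -0.2602 -0.0448] [ 0.5026 -0.3003 -0.0471]
```

View pics/pl.png

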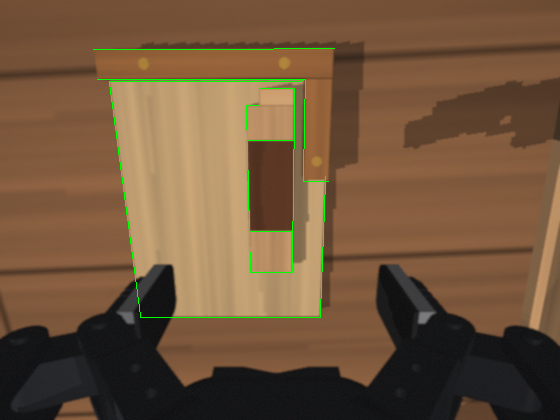

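```bash
cat >> fit.py <<'E'
B=np.array([.4908,-.2602,-.046])
def push(d,p0,p1,lim=6,step=.001,fast=.0):
    "straight push in board frame from p0 to at most p1 (xyz rel. corner), stop on force against the motion"
    p0=np.array(p0);p1=np.array(p1);L=np.linalg.norm(p1-p0);u=(p1-p0)/L
    uw=np.array(bc(*u,B=B))-np.array(bc(0,0,0,B=B));uw[2]=0
    f0=get_state()["contact_force"];a=fast
    if a: ctrl.movel(bc(*(p0+u*a),B=B),max_speed=.05)
    while True:
        s=get_state();f=-(s["contact_force"]-f0)@uw
        if f>lim or a>=L: break
        a+=step;ctrl.movel(bc(*(p0+u*a),B=B),max_speed=.03)
    w=np.array(s["tcp_pos"]);c,sn=np.cos(B[2]),np.sin(B[2]);v=w[:2]-np.array(bc(0,0,0,B=B))[:2]
    print("push end a=%.4f/%.4f F=%.1f rel=(%.4f,%.4f) t=%.2f"%(a,L,f,c*v[0]+sn*v[1],-sn*v[0]+c*v[1],s["time"]));return f
E
python3 - <<'E'
from fit import *
bcB=lambda *p:bc(*p,B=B)
z=.038;Q=quat(B[2])
ctrl.movep(bcB(-.185,.024,.09),Q);ctrl.close_gripper();ctrl.movel(bcB(-.185,.024,z))
push(0,(-.185,.024,z),(-.157,.024,z),fast=.018)
ctrl.movel(bcB(-.185,.024,z),max_speed=.2);ctrl.movel(bcB(-.185,.024,.09),max_speed=.25)
ctrl.movep(bcB(-.035,.065,.09),Q);ctrl.movel(bcB(-.035,.065,z))
push(0,(-.035,.065,z),(-.035,.042,z),fast=.008)
E
```

```text
push end a=0.0270/0.0280 F=7.5 rel=(-0.1604,0.0240) t=17.70
push end a=0.0230/0.0230 F=7.3 rel=(-0.0348,0.0433) t=23.57
```

```bash
python3 - <<'E'
from fit import *
bcB=lambda *p:bc(*p,B=B)
z=.038;Q=quat(B[2])
ctrl.movel(bcB(-.035,.06,z),max_speed=.1);ctrl.movel(bcB(-.035,.06,.09),max_speed=.25)
ctrl.movep(bcB(-.18,.018,.09),Q);ctrl.movel(bcB(-.18,.018,z))
push(0,(-.18,.018,z),(-.157,.018,z),fast=.016)
ctrl.movel(bcB(-.18,.018,z),max_speed=.1);ctrl.movel(bcB(-.18,.018,.09),max_speed=.25)
ctrl.movep(bcB(-.09,.02,.17),Q);ctrl.pause(.2);C=cam("wrist");im,d=vision.grab_frame("wrist")
print(get_state()["time"])
b,_=fit(im,C,BOARD,B);c0=bcB(-.075,.018,0);t,_=fit(im,C,strip(.026),[c0[0],c0[1],B[2]]);print(b.round(4),t.round(4),c0)
cv2.imwrite("pics/fl.png",cv2.resize(im[60:300,190:350],(533,600),fx=2,fy=2,interpolation=cv2.INTER_CUBIC) if False else cv2.resize(im[40:300,90:350],(600,600),interpolation=cv2.INTER_CUBIC))
E
```

```text
push end a=0.0220/0.0230 F=8.3 rel=(-0.1607,0.0180) t=27.38
28.9
[ 0.4906 -0.2603 -0.0473] [ 0.5087 -0.3046 -0.0856] [np.float64(0.5086176061156187), np.float64(-0.30806995834872497), 0]
```

View pics/fl.png

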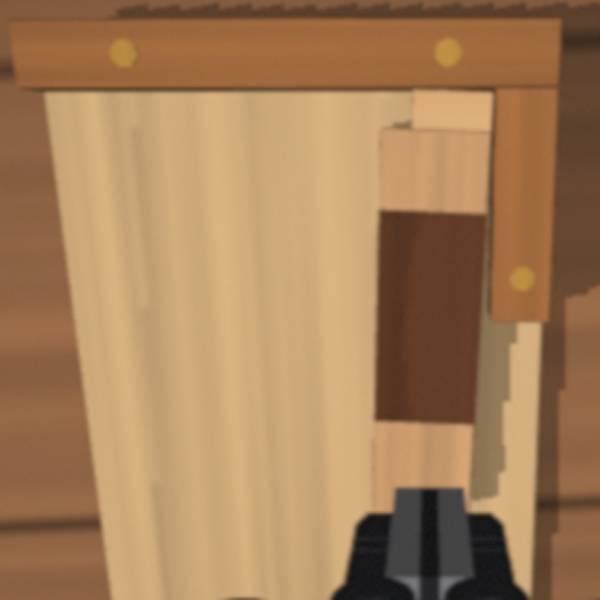

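```bash
python3 - <<'E'
from fit import *
bcB=lambda *p:bc(*p,B=B)
z=.038;Q=quat(B[2])
ctrl.movep(bcB(-.062,.063,.09),Q);ctrl.movel(bcB(-.062,.063,z))
push(0,(-.062,.063,z),(-.062,.0405,z),fast=.010,lim=7)
ctrl.movel(bcB(-.062,.06,z),max_speed=.1);ctrl.movel(bcB(-.062,.06,.09),max_speed=.25)
ctrl.movep(bcB(-.175,.014,.09),Q);ctrl.movel(bcB(-.175,.014,z))
push(0,(-.175,.014,z),(-.157,.014,z),fast=.012)
ctrl.movel(bcB(-.175,.014,z),max_speed=.1);ctrl.movel(bcB(-.175,.014,.09),max_speed=.25);ctrl.ungrasp()
ctrl.movep(bcB(-.13,.018,.15),Q);ctrl.pause(.2);C=cam("wrist");im,d=vision.grab_frame("wrist")
print(get_state()["time"])
b,_=fit(im,C,BOARD,B);c0=bcB(-.075,.018,0);t,_=fit(im,C,strip(.026),[c0[0],c0[1],B[2]]);print(b.round(4),t.round(4),c0)
cv2.imwrite("pics/fl2.png",cv2.resize(im[40:300,140:400],(600,600),interpolation=cv2.INTER_CUBIC))
E
```

```text
push end a=0.0230/0.0225 F=4.6 rel=(-0.0616,0.0415) t=33.47
push end a=0.0160/0.0180 F=6.2 rel=(-0.1605,0.0140) t=36.62
38.725
[ 0.4914 -0.2604 -0.0471] [ 0.5088 -0.3083 -0.0507] [np.float64(0.5086176061156187), np.float64(-0.30806995834872497), 0]
```

View pics/fl2.png

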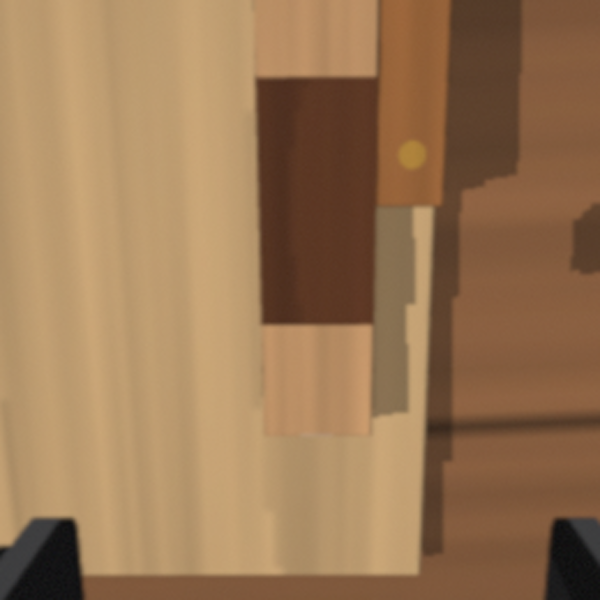

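```bash
python3 - <<'E'
from fit import *
yaw=-.0475;g=np.array([.5087,-.3082])-.055*np.array([np.cos(yaw),np.sin(yaw)])
ctrl.movep([*g,.10],quat(yaw));ctrl.movel([*g,.036]);s=get_state();print(s["tcp_pos"],s["contact_force"])
ctrl.close_gripper(50);s=get_state();print(s["time"],s["width"],s["gripper_force"],s["tcp_pos"],s["contact_force"])
d=s["tcp_pos"][:2]-g;zo=s["tcp_pos"][2]-.026
ctrl.movel([*g,.19],max_speed=.15)
L=np.array([.5412,.278]);yr=.112;u=np.array([np.cos(yr),np.sin(yr)])
P=L-.111*u;z=.17+zo
print(ctrl.ik([*P,z],quat(yr)))
ctrl.movep([*(P-.05*u),z],quat(yr));ctrl.movel([*P,z],max_speed=.08);ctrl.pause(.5)
s=get_state();print(s["time"],s["width"],s["gripper_force"],s["tcp_pos"],s["eef_rot"],quat(yr))
for n in ("wrist","top","side"):
    C=cam(n);im,dd=vision.grab_frame(n);np.savez(f"pics/f_{n}.npz",im=im,d=dd,K=C[0],R=C[1],o=C[2])
    c=L-.056*u;t,_=fit(im,C,strip(.17),[*c,yr]);print(n,t.round(4),c)
    if n!="side":cv2.imwrite(f"pics/f_{n}.png",draw(im,C,strip(.17),t))
    else: cv2.imwrite(f"pics/f_{n}.png",im)
a=np.hstack([cv2.imread("pics/f_wrist.png")[:,100:460],cv2.imread("pics/f_side.png")[:,100:460]]);cv2.imwrite("pics/fin.png",a)
print(get_state()["time"])
E
```

```text
[ 0.45446622 -0.30596287  0.03716435] [-0.7225651   0.06268425 -0.00757271]
40.1417 0.03438109475345854 49.62635099887848 [ 0.45404861 -0.30583332  0.03691939] [-1.10787448  0.1813521   6.36058716]
[-0.12842312  0.45735281 -0.68505072  1.90509709  0.36309206  0.90535492
 -2.45021111]
44.6417 0.03410278700427446 49.8095977306366 [0.43086095 0.26558219 0.18097706] [1.48551055e-05 9.98430852e-01 5.59984819e-02 5.57208700e-05] [np.float64(0.0), np.float64(0.9984324097278343), np.float64(0.05597073525575547), np.float64(0.0)]
wrist [0.4854 0.2741 0.1299] [0.48555086 0.2717411 ]
top [0.4856 0.2685 0.1132] [0.48555086 0.2717411 ]
side [0.4846 0.2726 0.1109] [0.48555086 0.2717411 ]
44.7917
```

View pics/fin.png

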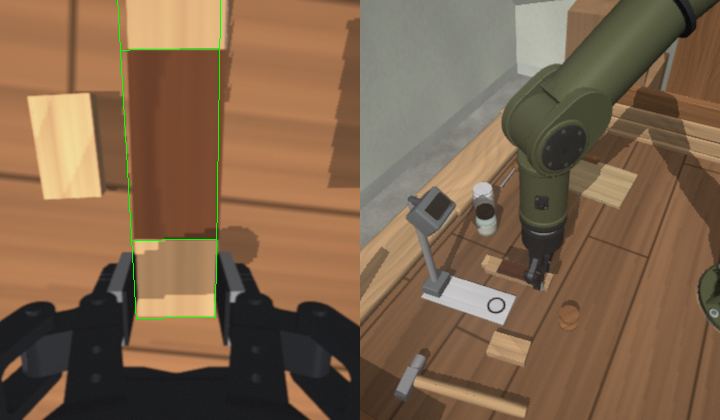

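```bash
cat > pl.py <<'E'
from fit import *
def plane(name,C,d,P,u,zc=.17):
    # points on strip top by depth: local x (along u from TCP), height
    K,R,o=C;v,w=np.mgrid[0:420,0:560];D=d.ravel()
    X=o+(np.c_[w.ravel(),v.ravel(),np.ones(D.size)]@np.linalg.inv(K).T*D[:,None])@R.T
    e=X[:,:2]-P;a=e@u;b=e@np.array([-u[1],u[0]])
    k=(D>0)&(a>.0 if name!="wrist" else a>.0)&(a<.125)&(abs(b)<.014)&(abs(X[:,2]-zc)<.03)
    if name!="wrist": k&=a>.055
    A=np.c_[a[k],b[k],np.ones(k.sum())];z=X[k,2];c=np.zeros(3)
    m=np.ones(len(z),bool)
    for _ in range(4):
        c=np.linalg.lstsq(A[m],z[m],rcond=None)[0];r=abs(A@c-z);m=r<max(.002,2*np.median(r))
    print(name,k.sum(),m.sum(),"pitch %.4f roll %.4f z@label %.4f z@grip %.4f res %.4f"%(c[0],c[1],c[0]*.111+c[2],c[2],r[m].std()));return c
E
python3 - <<'E'
from pl import *
u=np.array([np.cos(.112),np.sin(.112)]);P=np.array([.43086,.26558])
for n in ("wrist","top","side"):
    f=np.load(f"pics/f_{n}.npz");C=(f["K"],f["R"],f["o"]);plane(n,C,f["d"],P,u)
E
```

```text
wrist 19955 19897 pitch -0.0056 roll 0.0007 z@label 0.1695 z@grip 0.1702 res 0.0004
top 306 262 pitch -0.0034 roll 0.0285 z@label 0.1695 z@grip 0.1698 res 0.0007
side 372 331 pitch -0.0137 roll -0.0065 z@label 0.1690 z@grip 0.1706 res 0.0005
```

```bash
python3 - <<'E'
from pl import *
u=np.array([np.cos(.112),np.sin(.112)]);n=np.array([-u[1],u[0]]);P=np.array([.43086,.26558])
for name in ("wrist","top","side"):
    f=np.load(f"pics/f_{name}.npz");K,R,o=f["K"],f["R"],f["o"];D=f["d"].ravel();v,w=np.mgrid[0:420,0:560]
    X=o+(np.c_[w.ravel(),v.ravel(),np.ones(D.size)]@np.linalg.inv(K).T*D[:,None])@R.T
    e=X[:,:2]-P;a=e@u;b=e@n;k=(abs(X[:,2]-.1697)<.003)&(abs(b)<.04)
    print(name,"max a",np.percentile(a[k&(a<.15)],99.8))
    for a0 in np.arange(.02,.13,.012 if name=="wrist" else .02):
        q=b[k&(abs(a-a0)<.006)]
        if len(q)>5: print(" %.3f  %.4f %.4f mid %.4f n%d"%(a0,q.min(),q.max(),(q.min()+q.max())/2,len(q)))
E
```

```text
wrist max a 0.10793726690815546
 0.020  -0.0173 0.0190 mid 0.0008 n2239
 0.032  -0.0173 0.0190 mid 0.0009 n2461
 0.044  -0.0174 0.0190 mid 0.0008 n2628
 0.056  -0.0174 0.0190 mid 0.0008 n2856
 0.068  -0.0174 0.0189 mid 0.0008 n3015
 0.080  -0.0175 0.0189 mid 0.0007 n3334
 0.092  -0.0174 0.0189 mid 0.0008 n3529
 0.104  -0.0174 0.0187 mid 0.0006 n3178
top max a 0.1296219827892449
 0.020  -0.0178 -0.0050 mid -0.0114 n13
 0.040  -0.0176 0.0154 mid -0.0011 n52
 0.060  -0.0179 0.0168 mid -0.0005 n65
 0.080  -0.0182 0.0168 mid -0.0007 n63
 0.100  -0.0185 0.0174 mid -0.0006 n64
 0.120  -0.0184 0.0157 mid -0.0013 n50
side max a 0.12937737442387207
 0.040  -0.0180 0.0185 mid 0.0003 n72
 0.060  -0.0193 0.0203 mid 0.0005 n90
 0.080  -0.0179 0.0192 mid 0.0007 n86
 0.100  -0.0185 0.0186 mid 0.0000 n83
 0.120  -0.0177 0.0150 mid -0.0013 n65
```

```bash
python3 -c "
from station import *
print(ticket.close_job())"
```

```text
the job is handed in; nothing more can be done
None
```

I handed the job in at about 45 s with the strip held still at the reader: level to about 0.3°, straight in line to within measurement error, and the label about 1 mm from the ring centre at 169.5 mm above the bench. Before I gripped it, it sat flush in the fence corner to about 0.2°, after a first push left it about 2° out and I pushed again.

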